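# Pack up lunch: close the meal box and stack the tubs on it

### The arm

A 6-joint arm with a two-finger parallel gripper is mounted at the origin on the work surface. World frame = base frame: x ahead of the robot, y to its left, z up, the work surface at z = 0. Lengths are in m, angles in rad, forces in N, time in s.
With the tool pointing down it reaches from about 0.375 to 0.975 m from the base axis. Payload 3.8 kg.
Tool frame: the origin (TCP) lies on the centre line of the jaws, within the pads' length; the fingertips stand 14 mm ahead of it and the grasp point (between the pads) lies 5 mm behind it (bot.finger_overhang is the distance from the TCP to the fingertips, in m); y points along the fingers, x is the direction in which the jaws open and shut, and the axes are right-handed (so a half turn about y gives the same grasp; the last joint's range is limited). The gripper opens to 85 mm and grips with 20 to 120 N. Pads are 22 mm wide; open, the fingers measure 114 mm over their backs; the gripper's body (76 mm by 85 mm) begins 54 mm behind the grasp point. The pads swing forward as they close: fully open they stand 13 mm farther back than shut.
Start: joints at [-1.15, 0.264, 1.604, -0, 1.274, -0.037], TCP at [0.298, -0.605, 0.245] pointing down, gripper open.
Joint ranges: [-2.63, 2.63], [-0.94, 2.18], [0.31, 2.57], [-1.31, 4.45], [0, 2.66], [-2.55, 2.55]. Speed limits (rad/s): [2.57, 2.57, 3.14, 3.14, 3.14, 3.14].

### API

Orientations are given as a rotation vector (axis times angle).
In Python, from workcell import readout, read_camera, bot, spotter gives the robot as it stands.
- The arm moves only by the tool jog_arm, never from a script. Its argument "increments" is a list of rows, each a list of 7 numbers: the shift along the tool's x, y, z in m, then the turn, a rotation vector about the tool's x, y, z in rad, then the opening, from 0 (shut) to 1 (fully open). A call has 1 to 10 rows; each row shifts and turns the pose as measured when the row begins, along the tool's axes as they then stand; what a row does not reach is not made up. A row lasts 1/8 s, in which the tool goes at most 62.5 mm and 10.7 degrees, less where a joint would pass 70% of its speed; a pose out of reach is approached as far as the arm can. A call with a gripper value outside its range is refused whole. The fingers move at their own pace and stop on an object; "force" is the grip in N (left out, the last holds). Time passes only in rows, so rows that do not move let the fingers close. It gives the time, the measured TCP pose, the force and the opening at its end, in the units of the state.
- readout.read_state(): the state, without advancing time (a new reading comes with each control period).
- read_camera(name): name is "side" or "top" or "wrist"; returns a dict with "img" (400x640x3 uint8, blue, green, red), "range_z" (400x640 float32, m along the optical axis (not along the pixel's ray), 0 where there is no reading), "fx", "fy", "cx", "cy" (pixels), "distortion" ([k1, k2, p1, p2, k3] as OpenCV has them; the pictures are not rectified), "world_from_camera" (4x4, takes a point from camera to world coordinates). Camera axes: x right, y down, z forward; pixel columns grow to the right and rows downward; lengths in m; the calibration is good to about 2 mm. A picture is of the moment at which its call begins.
- bot.finish_job(): hands the job in, once; it reports no verdict.
Trained networks look in a picture, given as the dict that the camera call returned (one of the last four; its "shot" number tells which), for a name from the list of things; names that differ only in an ending like _2 or _b are one class to them, and where a whole thing is asked for, a point or a joint stands for the part that bears it (a point fixed in the world has none). Each returns a list of dicts, best first, with "p" (0 to 1); they miss things now and then, are a little off and sometimes report something else, mostly with a low value. They report only what shows in the picture. A call takes as long as a camera call. They do not tell look-alikes from the thing itself.
- spotter.masks_of(picture, thing): "mask" (400x640 bool, what is visible of it) and "location" ([column, row] in pixels, amid what is visible of it).
- spotter.spot_point(picture, thing): "location" ([column, row] in pixels: a listed point, or the origin of a listed thing).
The state is a dict: "time": time; "q": joint angles; "joint_vel": joint speeds; "joint_torque": joint torques, N m; "tool_pos": TCP position; "tcp_rot": TCP orientation; "wrist_force": force on the tool from outside, world axes, zero at the start; "torque": the same for the moment, N m; "width": opening from 0.0 (shut) to 1.0 (fully open).
Only numpy, scipy, OpenCV 4.12 (cv2) and the standard library are available. Lean on these libraries where they do the work, as an engineer would, in place of code of your own. Each camera call takes 0.05 s, during which the arm holds its last target. There are 200 camera calls.

### The job

Lunch is packed: shut the hinged lid of the glass meal box, then take the two closed tubs from the sloping drainer and stack them on it, the taller tub upright in the middle of the lid and the flatter tub flush on top of the taller one, all edges square with the box. Set the tubs down gently rather than letting them fall, and leave the bowl, jar and mug where they are.

Things in the scene. Friction and masses are not known exactly. Their poses are not given: they have to be found in the camera images.
- meal_box: Clear glass meal box, fixed to the desk, open on top under its hinged lid: 120 (its x) x 130 (its y) x 65 mm high, walls 6 mm. Origin at the centre of its underside, z up; the lid's hinge runs along its y at the rim of its +x side (roughly away from the robot). With the lid shut the flat top is 73 mm above the underside.
- meal_lid (a joint): Hinge angle of the meal box's off-white plastic lid, rad: 0 = shut, flat on the rim; 1.57 = upright; at the start 1.2 to 1.55; limit 1.7. The lid is a slab 124 (hinge to free edge) x 134 x 8 mm, no handle or latch. The hinge is stiff: the lid stays where it is left; about 2 N on its free edge, pushed from behind and then down, shuts it.
- lid_hinge (a point): Middle of the lid's hinge line: at [62, 0, 65] mm in the meal box's frame. The shut lid extends 124 mm from here towards the box's -x and its outer face lies 8 mm above.
- lid_top (a point): Centre of the lid's outer (upper) face; moves with the lid. With the lid shut it is 73 mm above the desk at the middle of the meal box.
- drainer: Wooden slatted sloping drainer, fixed to the desk, 240 mm wide (its y), about 125 deep (its x). Origin under its centre, z up. Its board falls at 0.5 rad (29 degrees) along its +x (roughly away from the robot), from about 93 mm above the desk to 32; a 14 mm lip at the low edge holds the tubs. One tub lies in each of its two places, 56 mm either side of its middle; which is where varies.
- tall_tub: The taller closed food tub: frosted plastic, off-white flat lid, 100 (its x) x 66 (its y) x 58 mm high (its z), flat rigid sides, about 0.3 kg. Origin at the centre of its underside; z points out of its lid. At the start it lies with its underside on the drainer's board, so tilted by 0.5 rad, its x pointing down the slope and its y level.
- flat_tub: The flatter closed food tub: same material and footprint, 100 (its x) x 66 (its y) x 40 mm high (its z), about 0.2 kg. Origin at the centre of its underside; z points out of its lid. Lies in the drainer's other place in the same way.
- brass_bowl: Bystander: brass bowl, 150 mm across the rim, 45 mm high. Origin at the centre of its underside.
- sauce_jar: Bystander: closed sauce jar, 48 mm across, 60 mm high, standing. Origin at the centre of its underside.
- mug: Bystander: white mug, 76 mm across, 85 mm high. Origin at the centre of its underside.
There are look-alikes about, which are no part of the job. Leave any red look-alike of the flat_tub alone.

How it is judged:
On the way, in this order (a step that is already met when the one before it is completed fails the run):
1. the meal box's lid is shut (value of joint meal_lid below 0.06 rad), for 0.2 s.
2. the taller tub stands released, upright and square, in the middle of the shut lid (value of joint meal_lid below 0.06 rad and horizontal distance between tall_tub and lid_top below 0.016 m and z of tall_tub in the frame of meal_box between 0.067 and 0.08 m and angle between tall_tub's own z axis and vertical below 0.08 rad and (angle between the x axis of tall_tub and the x axis of meal_box, either way round below 0.14 rad or angle between the x axis of tall_tub and the y axis of meal_box, either way round below 0.14 rad) and contact force between the fingers and tall_tub below 0.2 N and linear speed of tall_tub below 0.02 m/s), for 0.2 s.
3. the flatter tub stands released, upright and flush, on the taller tub (value of joint meal_lid below 0.06 rad and horizontal distance between tall_tub and lid_top below 0.016 m and z of tall_tub in the frame of meal_box between 0.067 and 0.08 m and angle between each of tall_tub, flat_tub's own z axis and vertical below 0.08 rad and (angle between the x axis of tall_tub and the x axis of meal_box, either way round below 0.14 rad or angle between the x axis of tall_tub and the y axis of meal_box, either way round below 0.14 rad) and horizontal distance between flat_tub and tall_tub below 0.011 m and z of flat_tub in the frame of tall_tub between 0.053 and 0.063 m and angle between the x axis of flat_tub and the x axis of tall_tub, either way round below 0.14 rad and contact force between the fingers and flat_tub below 0.2 N and linear speed of each of tall_tub, flat_tub below 0.02 m/s), for 0.2 s.
At the end, for the whole second after the job is handed in: Lid shut (<0.06 rad); taller tub upright (<0.08 rad) on it, within 16 mm of its centre, edges parallel to the box within 0.14 rad (either way round or crosswise); flatter tub upright on the taller, centres within 11 mm, long sides parallel within 0.14 rad; both at rest (value of joint meal_lid below 0.06 rad and horizontal distance between tall_tub and lid_top below 0.016 m and z of tall_tub in the frame of meal_box between 0.067 and 0.08 m and angle between each of tall_tub, flat_tub's own z axis and vertical below 0.08 rad and (angle between the x axis of tall_tub and the x axis of meal_box, either way round below 0.14 rad or angle between the x axis of tall_tub and the y axis of meal_box, either way round below 0.14 rad) and horizontal distance between flat_tub and tall_tub below 0.011 m and z of flat_tub in the frame of tall_tub between 0.053 and 0.063 m and angle between the x axis of flat_tub and the x axis of tall_tub, either way round below 0.14 rad and linear speed of each of tall_tub, flat_tub below 0.02 m/s); the robot touches nothing.
It fails at once if the bowl is moved more than 30 mm (distance of brass_bowl from where it was at the start of the episode above 0.03 m).
It fails at once if the jar is moved more than 30 mm (distance of sauce_jar from where it was at the start of the episode above 0.03 m).
It fails at once if the mug is moved more than 30 mm (distance of mug from where it was at the start of the episode above 0.03 m).
It fails at once if the taller tub falls freely: faster than 0.6 m/s (a drop of about 20 mm) without touching the fingers (linear speed of tall_tub above 0.6 m/s and contact force between the fingers and tall_tub below 0.05 N).
It fails at once if the flatter tub falls freely: faster than 0.6 m/s (a drop of about 20 mm) without touching the fingers (linear speed of flat_tub above 0.6 m/s and contact force between the fingers and flat_tub below 0.05 N).
It also fails if it takes over 72 s, if anything falls off the work surface, if the arm or the gripper's body presses on something with over 40 N, if the wrist force passes 120 N, or if a joint passes its speed limit or range.

## Working session

There is one attempt and no reset: what is moved stays moved. The work goes in short steps, Python scripts to look and compute and a tool call to move; the robot and the scene stay as the last step left them, time stands still between calls to the robot, and variables do not carry over. Pictures are saved under pics/ and viewed, about 8 in all and at most 12, crops included, and the job is handed in when it is done.

Besides the shell and the picture viewer there is one more tool, called after "Emit:" in YAML: its name, and indented under it one key for each argument. jog_arm: Moves the arm, as the interface text tells. Its arguments: {"type":"object","properties":{"increments":{"type":"array"},"force":{"type":"number"}},"required":["increments"]}

```bash
ls; mkdir -p pics; cat > h.py <<'E'
import numpy as np, cv2
from scipy.spatial.transform import Rotation as R
from workcell import readout, read_camera, bot, spotter
def cloud(p):
    h,w=p["range_z"].shape
    u,v=np.meshgrid(np.arange(w),np.arange(h))
    K=np.array([[p["fx"],0,p["cx"]],[0,p["fy"],p["cy"]],[0,0,1.]])
    n=cv2.undistortPoints(np.stack([u,v],-1).reshape(-1,1,2).astype(np.float64),K,np.array(p["distortion"],float)).reshape(h,w,2)
    z=p["range_z"]
    c=np.stack([n[...,0]*z,n[...,1]*z,z],-1)
    T=np.array(p["world_from_camera"])
    W=c@T[:3,:3].T+T[:3,3]
    W[z<=0]=np.nan
    return W
E
python3 - <<'E'
from h import *
a=read_camera("top");b=read_camera("side")
cv2.imwrite("pics/top.png",a["img"]);cv2.imwrite("pics/side.png",b["img"])
for p,n in((a,"top"),(b,"side")):
    W=cloud(p); print(n,np.round(p["world_from_camera"],3).tolist())
    for t in["meal_box","meal_lid","drainer","tall_tub","flat_tub","brass_bowl","sauce_jar","mug"]:
        for m in spotter.masks_of(p,t)[:3]:
            k=m["mask"]; q=W[k]; q=q[~np.isnan(q[:,0])]
            print(t,round(m["p"],2),np.round(m["location"]),k.sum(),np.round(np.median(q,0),3),np.round(np.percentile(q,2,axis=0),3),np.round(np.percentile(q,98,axis=0),3))
print(readout.read_state())
E
```

```text
pics
top [[0.001, -0.984, 0.179, 0.379], [-1.0, -0.005, -0.023, 0.102], [0.024, -0.179, -0.984, 1.259], [0.0, 0.0, 0.0, 1.0]]
meal_box 0.86 [438. 215.] 3152 [ 0.555 -0.226  0.042] [ 0.482 -0.294  0.002] [ 0.613 -0.147  0.189]
meal_lid 0.79 [442. 190.] 526 [ 0.593 -0.205  0.175] [ 0.569 -0.268  0.01 ] [ 0.628 -0.144  0.191]
drainer 0.63 [269. 236.] 1944 [0.497 0.2   0.075] [ 0.454  0.08  -0.   ] [0.602 0.319 0.094]
tall_tub 0.84 [289. 212.] 1346 [0.554 0.147 0.108] [0.505 0.111 0.071] [0.615 0.184 0.131]
flat_tub 0.86 [245. 218.] 1203 [0.531 0.252 0.095] [0.484 0.217 0.068] [0.586 0.288 0.116]
flat_tub 0.67 [192. 282.] 1260 [0.378 0.389 0.04 ] [0.328 0.353 0.01 ] [0.427 0.426 0.045]
flat_tub 0.21 [436. 216.] 3105 [ 0.555 -0.226  0.042] [ 0.483 -0.294  0.003] [ 0.612 -0.147  0.189]
brass_bowl 0.81 [358. 129.] 2535 [ 0.791 -0.029  0.02 ] [ 0.718 -0.093  0.002] [0.852 0.041 0.047]
sauce_jar 0.66 [344. 291.] 326 [0.365 0.027 0.059] [0.344 0.004 0.003] [0.387 0.046 0.064]
mug 0.71 [187. 171.] 1043 [0.659 0.412 0.036] [0.615 0.369 0.002] [0.688 0.446 0.088]
mug 0.45 [343. 291.] 333 [0.365 0
[... 874 characters left out ...]
 0.038 0.039] [0.34  0.003 0.   ] [0.385 0.048 0.063]
{'time': 0.9, 'q': array([-1.14990543e+00,  2.63873918e-01,  1.60395635e+00,  4.22875518e-06,
        1.27368842e+00, -3.68914875e-02]), 'joint_vel': array([-0.00105392, -0.00113242, -0.0006614 ,  0.00119983, -0.0006809 ,
       -0.00037464]), 'joint_torque': array([ 1.10411307e-03, -5.15049398e+01, -3.67732215e+01, -1.85140375e-04,
        4.89553677e-04,  3.83381996e-05]), 'tool_pos': array([ 0.29833617, -0.60551521,  0.24532093]), 'tcp_rot': array([-1.39169432,  0.86569458, -0.86579879]), 'wrist_force': array([-0.35780545,  0.84436956, -0.28804827]), 'torque': array([-0.00201087, -0.01064498, -0.03326814]), 'width': 1.0007316900129395}
```

```bash
python3 - <<'E'
from h import *
a=cv2.imread("pics/top.png");b=cv2.imread("pics/side.png")
c=np.vstack([cv2.resize(a[90:330,140:500],None,fx=1.25,fy=1.25,interpolation=2),cv2.resize(b[90:400,200:500],(450,300))[:, :] if 0 else cv2.copyMakeBorder(cv2.resize(b[90:400,200:500],(290,300)),0,0,0,160,0)])
cv2.imwrite("pics/ab.png",c)
print(np.round(R.from_rotvec(readout.read_state()["tcp_rot"]).as_matrix(),3))
E
```

```text
[[ 0.442  0.     0.897]
 [-0.897 -0.     0.442]
 [ 0.    -1.     0.   ]]
```

View pics/ab.png

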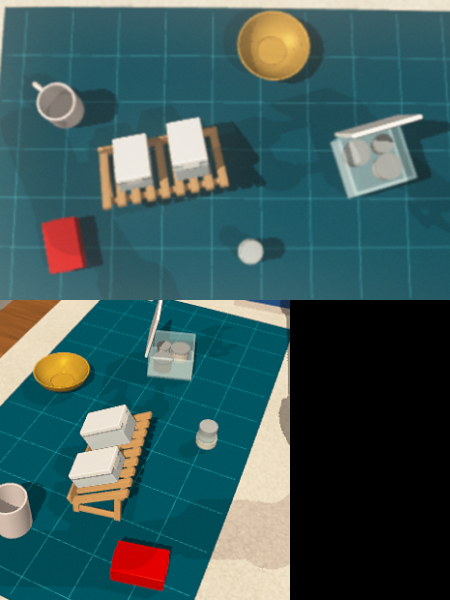

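```bash
python3 - <<'E'
from h import *
P={n:read_camera(n) for n in("top","side")}
np.set_printoptions(precision=3,suppress=True)
def plane(q,th=.004):
    best=None;rng=np.random.default_rng(0)
    for _ in range(300):
        s=q[rng.choice(len(q),3,False)];n=np.cross(s[1]-s[0],s[2]-s[0]);l=np.linalg.norm(n)
        if l<1e-7: continue
        n/=l;k=abs((q-s[0])@n)<th
        if best is None or k.sum()>best.sum():best=k
    c=q[best].mean(0);n=np.linalg.svd(q[best]-c)[2][2]
    return n*(np.sign(n[2]) or 1),c,best
for n,p in P.items():
    W=cloud(p)
    for t in("tall_tub","flat_tub"):
        for m in spotter.masks_of(p,t)[:1]:
            q=W[m["mask"]&~np.isnan(W[...,0])]
            q=q[q[:,2]>.03]
            nn,c,k=plane(q); 
            yl=np.cross([0,0,1],nn);yl/=np.linalg.norm(yl); xl=np.cross(yl,nn)
            # rect
            ax=np.stack([np.cross(yl,nn),yl],1); uv=(q[k]-c)@ax
            r=cv2.minAreaRect((uv*1000).astype(np.float32))
            cen=c+ax@(np.array(r[0])/1000)
            print(n,t,"n",nn,"tilt",np.arccos(nn[2]),"yaw",np.arctan2(nn[1],nn[0]),"rect",r,"topcen",cen,k.mean())
    m=spotter.masks_of(p,"meal_lid")[0]["mask"]
    q=W[m&~np.isnan(W[...,0])];q=q[(q[:,2]>.08)&(q[:,0]>.54)]
    nn,c,k=plane(q,.005); print(n,"lid n",nn,c,k.mean(),len(q))
    e=q[q[:,2]>.17]; print("edge",cv2.minAreaRect((e[:,:2]*1000).astype(np.float32)),e[:,2].max())
    m=spotter.masks_of(p,"meal_box")[0]["mask"]
    q=W[m&~np.isnan(W[...,0])]; q=q[(q[:,2]>.055)&(q[:,2]<.075)]
    print(n,"rim",len(q),cv2.minAreaRect((q[:,:2]*1000).astype(np.float32)))
    m=spotter.masks_of(p,"drainer")[0]["mask"]
    q=W[m&~np.isnan(W[...,0])]; q=q[(q[:,2]>.02)]
    print(n,"drainer",len(q),cv2.minAreaRect((q[:,:2]*1000).astype(np.float32)))
    for t in("meal_box","lid_hinge","lid_top","drainer"):
        for m in spotter.spot_point(p,t)[:1]: print(t,m)
    np.savez(f"pics/{n}.npz",W=W,img=p["img"])
E
```

```text
top tall_tub n [0.461 0.095 0.883] tilt 0.4895694094815095 yaw 0.20316231661550896 rect ((2.3222274780273438, -0.2243194580078125), (65.54241943359375, 104.34496307373047), 89.14047241210938) topcen [0.572 0.15  0.108] 0.7082018927444795
top flat_tub n [0.46  0.089 0.883] tilt 0.48753526009642073 yaw 0.191644222760616 rect ((3.255596160888672, 0.5113563537597656), (66.4039535522461, 105.2170181274414), 89.64117431640625) topcen [0.544 0.255 0.092] 0.7633136094674556
top lid n [0.93  0.278 0.24 ] [ 0.593 -0.203  0.159] 0.943089430894309 492
edge ((588.0772705078125, -209.72390747070312), (12.079761505126953, 131.9486846923828), 16.239177703857422) 0.19356916274935343
top rim 455 ((551.5012817382812, -221.18275451660156), (130.2822265625, 132.90541076660156), 15.876571655273438)
top drainer 1884 ((528.0313720703125, 199.70074462890625), (127.99533081054688, 241.86146545410156), 11.069068908691406)
meal_box {'location': [432.1, 219.8], 'p': 0.96}
lid_hinge {'location': [434.6, 191.6], 'p': 0.62}
lid_top {'location': [439.1, 186.9], 'p': 0.58}
drainer {'location': [274.0, 225.2], 'p': 0.
[... 409 characters left out ...]
0625), 18.311864852905273) topcen [0.375 0.393 0.04 ] 0.9517031011692934
side lid n [0.925 0.301 0.233] [ 0.585 -0.18   0.149] 0.9179331306990881 329
edge ((584.1084594726562, -205.140625), (11.482061386108398, 125.6359634399414), 15.706811904907227) 0.19022131722364422
side rim 3 ((606.745361328125, -205.47544860839844), (14.794637680053711, 129.20884704589844), 11.469964981079102)
side drainer 1981 ((526.5650024414062, 199.2279052734375), (126.9629135131836, 243.86936950683594), 10.881160736083984)
meal_box {'location': [376.1, 156.0], 'p': 0.83}
lid_hinge {'location': [355.1, 133.8], 'p': 0.94}
lid_top {'location': [356.8, 112.4], 'p': 0.72}
drainer {'location': [315.7, 270.7], 'p': 0.84}
```

```bash
cat >> h.py <<'E'
def pose(psi,pitch=0.):
    "tool down, z heading psi, tipped back towards the robot by pitch"
    c,s=np.cos(psi),np.sin(psi)
    y=np.array([-np.sin(pitch)*c,-np.sin(pitch)*s,-np.cos(pitch)]);x=np.array([s,-c,0.])
    return np.stack([x,y,np.cross(x,y)],1)
def go(pos,psi,pitch=0.,rows=None):
    s=readout.read_state();R0=R.from_rotvec(s["tcp_rot"]).as_matrix();d=np.array(pos)-s["tool_pos"]
    w=R.from_matrix(R0.T@pose(psi,pitch)).as_rotvec()
    n=rows or int(max(1,np.ceil(np.linalg.norm(d)/.05),np.ceil(np.linalg.norm(w)/.16)))
    print("t",s["time"],"pos",np.round(s["tool_pos"],4),"f",np.round(s["wrist_force"],1),"w",round(s["width"],3),"rows",n)
    for k in range(n):
        Rk=R0@R.from_rotvec(w*k/n).as_matrix()
        print([*np.round(Rk.T@d/n,4).tolist(),*np.round(w/n,4).tolist()])
E
python3 -c "
from h import *
go([.645,-.192,.27],.28)"
```

```text
t 1.9 pos [ 0.2983 -0.6055  0.2453] f [ 0.7  0.8 -0.7] w 1.004 rows 11
[-0.0198, -0.0022, 0.0449, 0.0, 0.0162, -0.0]
[-0.0205, -0.0022, 0.0446, 0.0, 0.0162, -0.0]
[-0.0212, -0.0022, 0.0442, 0.0, 0.0162, -0.0]
[-0.0219, -0.0022, 0.0439, 0.0, 0.0162, -0.0]
[-0.0227, -0.0022, 0.0435, 0.0, 0.0162, -0.0]
[-0.0234, -0.0022, 0.0431, 0.0, 0.0162, -0.0]
[-0.024, -0.0022, 0.0428, 0.0, 0.0162, -0.0]
[-0.0247, -0.0022, 0.0424, 0.0, 0.0162, -0.0]
[-0.0254, -0.0022, 0.042, 0.0, 0.0162, -0.0]
[-0.0261, -0.0022, 0.0415, 0.0, 0.0162, -0.0]
[-0.0268, -0.0022, 0.0411, 0.0, 0.0162, -0.0]
```

Emit:
jog_arm:
  increments:
    - [-0.02,-0.005,0.045,0,0.018,0,0]
    - [-0.021,-0.005,0.045,0,0.018,0,0]
    - [-0.022,-0.005,0.044,0,0.018,0,0]
    - [-0.022,-0.005,0.044,0,0.018,0,0]
    - [-0.023,-0.004,0.044,0,0.018,0,0]
    - [-0.024,0,0.043,0,0.018,0,0]
    - [-0.024,0,0.043,0,0.018,0,0]
    - [-0.025,0,0.042,0,0.018,0,0]
    - [-0.026,0,0.042,0,0.018,0,0]
    - [-0.026,0,0.042,0,0.018,0,0]
  force: 30

```text
time: 3.15
tool_pos: [0.626, -0.2228, 0.2711]
tcp_rot: [-1.323, 1.009, -1.016]
wrist_force: [-0.8, -1.0, 0.4]
width: 0.005
```

```bash
python3 -c "
from h import *
go([.645,-.192,.27],.28)"
```

```text
t 3.15 pos [ 0.626  -0.2228  0.2711] f [-0.8 -1.   0.4] w 0.005 rows 1
[-0.0248, 0.0011, 0.0264, -0.0024, -0.0158, 0.0041]
```

Emit:
jog_arm:
  increments:
    - [-0.025,0.001,0.026,0,-0.016,0,0]
    - [0,0.045,0,0,0,0,0]
    - [0,0.045,0,0,0,0,0]
    - [0,0,0,0,0,0,0]

```text
time: 3.65
tool_pos: [0.6496, -0.1866, 0.1798]
tcp_rot: [-1.33, 0.988, -1.002]
wrist_force: [0.9, 0.6, 0.6]
width: 0.0
```

```bash
python3 -c "
from h import *
b=np.array([.549,-.22]);u=np.array([np.cos(.28),np.sin(.28)])
for x,z in((42.5,180),(14,166),(-9,145),(-25,118),(-32,87)):
    print(x,z); go([*(b+u*x/1000),z/1000],.28,rows=1)
p=readout.read_state();print('box frame',(p['tool_pos'][:2]-b)@np.array([[u[0],-u[1]],[u[1],u[0]]]))"
```

```text
42.5 180
t 3.65 pos [ 0.6496 -0.1866  0.1798] f [0.9 0.6 0.6] w 0.0 rows 1
[0.0039, -0.0006, -0.0634, -0.0063, 0.0074, 0.0056]
14 166
t 3.65 pos [ 0.6496 -0.1866  0.1798] f [0.9 0.6 0.6] w 0.0 rows 1
[0.0036, 0.0132, -0.092, -0.0063, 0.0074, 0.0056]
-9 145
t 3.65 pos [ 0.6496 -0.1866  0.1798] f [0.9 0.6 0.6] w 0.0 rows 1
[0.0033, 0.0341, -0.1151, -0.0063, 0.0074, 0.0056]
-25 118
t 3.65 pos [ 0.6496 -0.1866  0.1798] f [0.9 0.6 0.6] w 0.0 rows 1
[0.003, 0.061, -0.1313, -0.0063, 0.0074, 0.0056]
-32 87
t 3.65 pos [ 0.6496 -0.1866  0.1798] f [0.9 0.6 0.6] w 0.0 rows 1
[0.0028, 0.0919, -0.1385, -0.0063, 0.0074, 0.0056]
box frame [0.10588325 0.00434262]
```

Sweep in small rows along the arc.

Emit:
jog_arm:
  increments:
    - [0.004,0,-0.032,0,0.007,0,0]
    - [0,0,-0.031,0,0,0,0]
    - [0,0.006,-0.015,0,0,0,0]
    - [0,0.008,-0.014,0,0,0,0]
    - [0,0.01,-0.012,0,0,0,0]
    - [0,0.011,-0.011,0,0,0,0]
    - [0,0.013,-0.009,0,0,0,0]
    - [0,0.014,-0.007,0,0,0,0]
    - [0,0.015,-0.004,0,0,0,0]

```text
time: 4.78
tool_pos: [0.5239, -0.2323, 0.1059]
tcp_rot: [-1.323, 0.981, -1.018]
wrist_force: [-0.4, -0.9, 1.0]
width: 0.002
```

```bash
python3 -c "
from h import *
p=read_camera('side');cv2.imwrite('pics/s2.png',cv2.resize(p['img'][40:240,260:500],None,fx=2,fy=2))
go([.549-.032*.961,-.22-.032*.276,.087],.28,rows=1)"
```

```text
t 4.825 pos [ 0.522  -0.2315  0.1033] f [-0.9  0.7 -1.6] w -0.003 rows 1
[-0.0038, 0.0162, -0.0031, -0.0148, 0.0004, 0.0113]
```

View pics/s2.png

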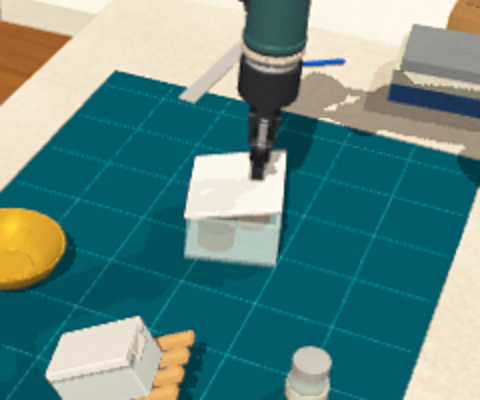

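The lid (about (235,185) in the crop) is almost down with the fingertip on it; the free edge is still a little up. I press on.

Emit:
jog_arm:
  increments:
    - [0,0.008,-0.002,0,0,0,0]
    - [0,0.008,-0.001,0,0,0,0]
    - [0,0.004,0,0,0,0,0]
    - [0,0.003,0,0,0,0,0]
    - [0,0,0,0,0,0,0]

```text
time: 5.45
tool_pos: [0.5203, -0.2327, 0.088]
tcp_rot: [-1.325, 0.985, -1.012]
wrist_force: [-0.5, -0.6, -0.0]
width: -0.001
```

Emit:
jog_arm:
  increments:
    - [0,0.003,0,0,0,0,0]
    - [0,0.003,0,0,0,0,0]
    - [0,0.003,0,0,0,0,0]
    - [0,0,0,0,0,0,0]

```text
time: 5.95
tool_pos: [0.5216, -0.2331, 0.0874]
tcp_rot: [-1.326, 0.984, -1.011]
wrist_force: [0.2, -0.1, -1.0]
width: 0.001
```

Emit:
jog_arm:
  increments:
    - [0,0.007,0,0,0,0,0]
    - [0,0.007,0,0,0,0,0]
    - [0,-0.05,0,0,0,0,0]
    - [0,-0.06,0,0,0,0,0.9]
    - [0,-0.06,0,0,0,0,1]

```text
time: 6.58
tool_pos: [0.5178, -0.231, 0.254]
tcp_rot: [-1.33, 0.994, -1.0]
wrist_force: [0.4, -1.0, 0.0]
width: 0.419
```

```bash
cat > lid.py <<'E'
from h import *
for n in("top","side"):
    p=read_camera(n);W=cloud(p)
    near=(abs(W[...,0]-.549)<.12)&(abs(W[...,1]+.22)<.12)
    k=near&(W[...,2]>.06)&(W[...,2]<.085)
    q=W[k]; r=cv2.minAreaRect((q[:,:2]*1000).astype(np.float32))
    c=q.mean(0);nn=np.linalg.svd(q-c)[2][2];nn*=np.sign(nn[2])
    print(n,len(q),np.round(r[0],1),np.round(r[1],1),round(r[2],1),"z",c[2],"tilt along box x",np.arcsin(nn[:2]@[.961,.276]), "mean",c)
E
python3 lid.py
```

```text
top 2440 [ 548.4 -222.4] [127.7 137.6] 15.9 z 0.07327536728111655 tilt along box x -0.001908900554159378 mean [ 0.54732741 -0.21617507  0.07327537]
side 1573 [ 545.8 -223. ] [128.2 139.3] 15.2 z 0.07234850920522984 tilt along box x -0.00021292890525380617 mean [ 0.54256697 -0.21410898  0.07234851]
```

```bash
python3 -c "
from h import *
go([.624,.16,.205],.19,.5)"
```

```text
t 6.675 pos [ 0.5225 -0.2334  0.2618] f [0.8 0.2 0.9] w 0.59 rows 9
[-0.0389, 0.0061, 0.023, -0.0572, 0.0099, 0.004]
[-0.0391, 0.005, 0.0229, -0.0572, 0.0099, 0.004]
[-0.0393, 0.0038, 0.0228, -0.0572, 0.0099, 0.004]
[-0.0395, 0.0027, 0.0226, -0.0572, 0.0099, 0.004]
[-0.0397, 0.0016, 0.0223, -0.0572, 0.0099, 0.004]
[-0.0399, 0.0005, 0.022, -0.0572, 0.0099, 0.004]
[-0.0402, -0.0006, 0.0216, -0.0572, 0.0099, 0.004]
[-0.0404, -0.0017, 0.0211, -0.0572, 0.0099, 0.004]
[-0.0406, -0.0027, 0.0206, -0.0572, 0.0099, 0.004]
```

Emit:
jog_arm:
  increments:
    - [-0.039,0.004,0.023,-0.058,0.01,0.004,1]
    - [-0.039,0.004,0.023,-0.058,0.01,0.004,1]
    - [-0.04,0.004,0.023,-0.058,0.01,0.004,1]
    - [-0.04,0.003,0.023,-0.058,0.01,0.004,1]
    - [-0.04,0.002,0.022,-0.058,0.01,0.004,1]
    - [-0.04,0.001,0.022,-0.058,0.01,0.004,1]
    - [-0.04,0,0.022,-0.058,0.01,0.004,1]
    - [-0.04,-0.001,0.021,-0.058,0.01,0.004,1]
    - [-0.041,-0.002,0.021,-0.058,0.01,0.004,1]
    - [0,0,0,0,0,0,1]

```text
time: 7.92
tool_pos: [0.6294, 0.1718, 0.1837]
tcp_rot: [-1.703, 1.411, -0.818]
wrist_force: [-0.1, -0.7, -0.2]
width: 0.999
```

```bash
cat > tub.py <<'E'
from h import *
import sys
t,x0,y0=sys.argv[1],float(sys.argv[2]),float(sys.argv[3])
p=read_camera("wrist");W=cloud(p);cv2.imwrite(f"pics/w_{t}.png",p["img"])
M=[m for m in spotter.masks_of(p,t)]
print([(round(m["p"],2),np.round(m["location"])) for m in M],p["world_from_camera"][:3,3] if hasattr(p["world_from_camera"],"shape") else "")
n0=pose(.19,.5)[:,1]*-1
q=W[~np.isnan(W[...,0])]
top=np.array([x0,y0,float(sys.argv[4])])
d=(q-top)@n0; ax=np.stack([np.cross([-np.sin(.19),np.cos(.19),0],n0),[-np.sin(.19),np.cos(.19),0]],1)
uv=(q-top)@ax
k=(abs(d)<.012)&(abs(uv[:,0])<.07)&(abs(uv[:,1])<.045)
q2=q[k];c=q2.mean(0);nn=np.linalg.svd(q2-c)[2][2];nn*=np.sign(nn[2])
k2=abs((q2-c)@nn)<.004;q2=q2[k2]
r=cv2.minAreaRect((((q2-top)@ax)*1000).astype(np.float32))
print(k.sum(),"n",np.round(nn,3),"tilt",np.arccos(nn[2]),"yaw",np.arctan2(nn[1],nn[0]),"rect",r,"centre",np.round(top+ax@(np.array(r[0])/1000)+n0*np.median((q2-top)@n0),4))
E
python3 tub.py tall_tub .572 .150 .108; python3 -c "
from h import *
go([.558,.147,.0817],.19,.5)"
```

```text
[(0.81, array([334., 212.]))] [0.76477708 0.19609431 0.2537645 ]
11785 n [0.481 0.092 0.872] tilt 0.5116563192495628 yaw 0.18906543380140678 rect ((1.4142570495605469, -2.153797149658203), (103.50459289550781, 66.20118713378906), 0.20525099337100983) centre [0.5738 0.1481 0.1076]
t 8.025 pos [0.6293 0.1688 0.1863] f [ 0.2 -0.5  0.5] w 1.001 rows 3
[0.0026, 0.0426, -0.0039, 0.0082, -0.0037, 0.0008]
[0.0026, 0.0425, -0.0043, 0.0082, -0.0037, 0.0008]
[0.0026, 0.0425, -0.0046, 0.0082, -0.0037, 0.0008]
```

Emit:
jog_arm:
  increments:
    - [0.01,0.01,-0.011,0.024,-0.011,0.002,1]
    - [0,0.03,0,0,0,0,1]
    - [0,0,0,0,0,0,1]

```text
time: 8.4
tool_pos: [0.6025, 0.1494, 0.1574]
tcp_rot: [-1.679, 1.39, -0.83]
wrist_force: [-0.4, 0.0, 0.2]
width: 1.001
```

```bash
python3 -c "
from h import *
go([.5597,.1454,.0813],.19,.5,2)"
```

```text
t 8.4 pos [0.6025 0.1494 0.1574] f [-0.4  0.   0.2] w 1.001 rows 2
[-0.0021, 0.0437, -0.0007, -0.002, -0.0016, 0.0]
[-0.0021, 0.0437, -0.0006, -0.002, -0.0016, 0.0]
```

Emit:
jog_arm:
  increments:
    - [-0.004,0.022,-0.001,-0.004,-0.003,0,1]
    - [0,0.022,0,0,0,0,1]
    - [0,0.022,0,0,0,0,1]
    - [0,0.02,0,0,0,0,1]
    - [0,0,0,0,0,0,1]

```text
time: 9.02
tool_pos: [0.5658, 0.1419, 0.0883]
tcp_rot: [-1.669, 1.385, -0.837]
wrist_force: [-0.1, 0.4, -0.8]
width: 1.0
```

```bash
python3 -c "
from h import *
go([.5597,.1454,.0813],.19,.5,1)"
```

```text
t 9.025 pos [0.5658 0.1419 0.0883] f [-0.1  0.4 -0.8] w 1.0 rows 1
[-0.0046, 0.0086, -0.0015, -0.0152, -0.0051, -0.0016]
```

Emit:
jog_arm:
  increments:
    - [-0.003,0.007,-0.001,-0.008,-0.003,0,1]
    - [0,0,0,0,0,0,0]
    - [0,0,0,0,0,0,0]
    - [0,0,0,0,0,0,0]
    - [0,0,0,0,0,0,0]
    - [0,0,0,0,0,0,0]
  force: 40

```text
time: 9.78
tool_pos: [0.5634, 0.1449, 0.0847]
tcp_rot: [-1.672, 1.386, -0.831]
wrist_force: [-1.3, 1.0, -0.7]
width: 0.768
```

```bash
python3 -c "
from h import *
go([.5597,.1454,.0813],.19,.5,1)"
```

```text
t 9.775 pos [0.5634 0.1449 0.0847] f [-1.3  1.  -0.7] w 0.768 rows 1
[-0.0011, 0.0046, -0.0015, -0.0112, -0.0016, -0.0022]
```

Emit:
jog_arm:
  increments:
    - [0,-0.015,0,0,0,0,0]
    - [0,-0.025,0,0,0,0,0]
    - [0,-0.03,0,0,0,0,0]
    - [0,-0.035,0,0,0,0,0]
    - [0,0,0,0,0,0,0]

```text
time: 10.4
tool_pos: [0.615, 0.1539, 0.1797]
tcp_rot: [-1.671, 1.384, -0.834]
wrist_force: [0.7, -0.0, -3.5]
width: 0.764
```

```bash
python3 -c "
from h import *
go([.547,-.2225,.22],.272,0)"
```

```text
t 10.4 pos [0.615  0.1539 0.1797] f [ 0.7 -0.  -3.5] w 0.764 rows 8
[0.0446, 0.0036, -0.0175, 0.0608, -0.0104, -0.0025]
[0.0444, 0.0026, -0.0181, 0.0608, -0.0104, -0.0025]
[0.0443, 0.0016, -0.0187, 0.0608, -0.0104, -0.0025]
[0.0441, 0.0005, -0.0192, 0.0608, -0.0104, -0.0025]
[0.0439, -0.0005, -0.0197, 0.0608, -0.0104, -0.0025]
[0.0436, -0.0016, -0.0201, 0.0608, -0.0104, -0.0025]
[0.0434, -0.0028, -0.0204, 0.0608, -0.0104, -0.0025]
[0.0432, -0.0039, -0.0206, 0.0608, -0.0104, -0.0025]
```

Emit:
jog_arm:
  increments:
    - [0.034,-0.01,-0.013,0.049,-0.008,-0.002,0]
    - [0.035,-0.01,-0.014,0.049,-0.008,-0.002,0]
    - [0.035,-0.006,-0.014,0.049,-0.008,-0.002,0]
    - [0.035,0,-0.015,0.049,-0.008,-0.002,0]
    - [0.035,0,-0.015,0.049,-0.008,-0.002,0]
    - [0.035,0,-0.016,0.049,-0.008,-0.002,0]
    - [0.035,0,-0.016,0.049,-0.008,-0.002,0]
    - [0.035,0,-0.016,0.049,-0.008,-0.002,0]
    - [0.035,0,-0.016,0.049,-0.008,-0.002,0]
    - [0.035,0,-0.016,0.049,-0.008,-0.002,0]

```text
time: 11.65
tool_pos: [0.5504, -0.223, 0.2225]
tcp_rot: [-1.328, 1.011, -0.993]
wrist_force: [1.0, 1.1, -4.0]
width: 0.766
```

```bash
python3 -c "
from h import *
p=read_camera('side');cv2.imwrite('pics/s3.png',cv2.resize(p['img'][20:220,260:500],None,fx=2,fy=2))
go([.547,-.2225,.2],.272,0)"
```

```text
t 11.7 pos [ 0.5485 -0.2281  0.2224] f [-1.3 -3.1 -4.1] w 0.768 rows 1
[-0.0057, 0.0225, 0.0003, 0.0081, 0.0042, -0.0042]
```

View pics/s3.png

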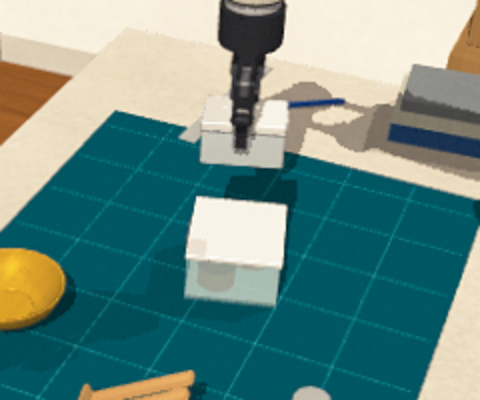

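Emit:
jog_arm:
  increments:
    - [-0.005,0.03,0.001,0.008,0.004,-0.004,0]
    - [0,0.03,0,0,0,0,0]
    - [0,0.03,0,0,0,0,0]
    - [0,0.01,0,0,0,0,0]
    - [0,0,0,0,0,0,0]

```text
time: 12.32
tool_pos: [0.5394, -0.2221, 0.1138]
tcp_rot: [-1.327, 1.022, -1.0]
wrist_force: [-0.4, -0.5, -4.1]
width: 0.768
```

```bash
python3 -c "
from h import *
go([.5485,-.222,.1057],.272,0,1)"
```

```text
t 12.325 pos [ 0.5394 -0.2221  0.1138] f [-0.4 -0.5 -4.1] w 0.768 rows 1
[0.0023, 0.008, 0.0089, 0.0104, -0.0053, -0.008]
```

Emit:
jog_arm:
  increments:
    - [0.002,0,0.008,0.008,-0.004,-0.006,0]
    - [0,0,0,0,0,0,0]

```text
time: 12.58
tool_pos: [0.5496, -0.2222, 0.1157]
tcp_rot: [-1.325, 1.006, -1.008]
wrist_force: [0.3, -0.4, -2.7]
width: 0.763
```

```bash
python3 -c "
from h import *
go([.5485,-.222,.1057],.272,0,1)
p=read_camera('top')
go([.5485,-.222,.1057],.272,0,1)
"
```

```text
t 12.575 pos [ 0.5496 -0.2222  0.1157] f [ 0.3 -0.4 -2.7] w 0.763 rows 1
[-0.0005, 0.01, -0.001, -0.0006, -0.0007, 0.0004]
t 12.625 pos [ 0.5494 -0.2223  0.1158] f [ 0.6 -0.3 -3.5] w 0.765 rows 1
[-0.0006, 0.0101, -0.0008, -0.0004, -0.0009, 0.0004]
```

Emit:
jog_arm:
  increments:
    - [0,0.004,-0.001,0,0,0,0]
    - [0,0.003,0,0,0,0,0]
    - [0,0.003,0,0,0,0,0]
    - [0,0,0,0,0,0,0]

```text
time: 13.12
tool_pos: [0.5496, -0.2231, 0.1071]
tcp_rot: [-1.325, 1.004, -1.01]
wrist_force: [0.4, 0.1, -3.8]
width: 0.765
```

```bash
python3 -c "
from h import *
go([.5485,-.222,.1057],.272,0,1)
"
```

```text
t 13.125 pos [ 0.5496 -0.2231  0.1071] f [ 0.4  0.1 -3.8] w 0.765 rows 1
[-0.0014, 0.0014, -0.0007, -0.0029, -0.0007, 0.0025]
```

Emit:
jog_arm:
  increments:
    - [-0.001,0.002,0,0,0,0,0]
    - [0,0.002,0,0,0,0,0]
    - [0,0,0,0,0,0,0]

```text
time: 13.5
tool_pos: [0.5498, -0.2233, 0.1074]
tcp_rot: [-1.325, 1.002, -1.011]
wrist_force: [0.3, -0.3, -4.6]
width: 0.767
```

Emit:
jog_arm:
  increments:
    - [0,0.004,0,0,0,0,0]
    - [0,0.003,0,0,0,0,0]

```text
time: 13.75
tool_pos: [0.55, -0.2236, 0.1066]
tcp_rot: [-1.326, 1.002, -1.01]
wrist_force: [-9.9, 2.8, 17.3]
width: 0.765
```

Emit:
jog_arm:
  increments:
    - [0,0,0,0,0,0,0.77]
    - [0,0,0,0,0,0,0.85]
    - [0,0,0,0,0,0,0.92]
    - [0,0,0,0,0,0,1]
    - [0,0,0,0,0,0,1]
    - [0,0,0,0,0,0,1]

```text
time: 14.5
tool_pos: [0.5513, -0.2241, 0.107]
tcp_rot: [-1.325, 0.999, -1.013]
wrist_force: [-0.1, -0.7, -0.0]
width: 0.998
```

Emit:
jog_arm:
  increments:
    - [0,-0.02,0,0,0,0,1]
    - [0,-0.04,0,0,0,0,1]
    - [0,-0.06,0,0,0,0,1]
    - [0,-0.05,0,0,0,0,1]
    - [0,0,0,0,0,0,1]

```text
time: 15.12
tool_pos: [0.5504, -0.2235, 0.2878]
tcp_rot: [-1.324, 0.997, -1.015]
wrist_force: [0.3, -0.2, -0.3]
width: 1.002
```

```bash
cat > stack.py <<'E'
from h import *
import sys
zs=[float(a) for a in sys.argv[1:]]
for n in("top","side"):
    p=read_camera(n);W=cloud(p);cv2.imwrite(f"pics/st_{n}_{zs[0]}.png",p["img"])
    near=(abs(W[...,0]-.549)<.12)&(abs(W[...,1]+.22)<.12)
    for z in zs:
        q=W[near&(abs(W[...,2]-z)<.008)]; 
        r=cv2.minAreaRect((q[:,:2]*1000).astype(np.float32))
        c=q.mean(0);nn=np.linalg.svd(q-c)[2][2];nn*=np.sign(nn[2])
        print(n,z,len(q),np.round(r[0],1),np.round(r[1],1),round(r[2],1),"z",c[2].round(4),"n",nn.round(3))
E
python3 stack.py .131 .073; python3 -c "
from h import *
go([.60,.255,.22],.19,.5)"
```

```text
top 0.131 963 [ 549.6 -221.6] [103.8  68.3] 16.6 z 0.1309 n [-0.003  0.005  1.   ]
top 0.073 1193 [ 548.2 -222.1] [127.5 136.3] 15.8 z 0.0731 n [-0.001  0.002  1.   ]
side 0.131 660 [ 547.3 -222.6] [102.6  74.3] 17.5 z 0.1295 n [-0.008  0.025  1.   ]
side 0.073 773 [ 545.5 -220.1] [127.4 137.5] 15.9 z 0.073 n [-0.002  0.002  1.   ]
t 15.225 pos [ 0.5482 -0.2225  0.2824] f [-0.3 -0.9 -1.5] w 0.998 rows 10
[-0.0446, 0.0061, 0.0178, -0.0502, 0.008, 0.0023]
[-0.0447, 0.0054, 0.0178, -0.0502, 0.008, 0.0023]
[-0.0449, 0.0046, 0.0176, -0.0502, 0.008, 0.0023]
[-0.045, 0.0038, 0.0175, -0.0502, 0.008, 0.0023]
[-0.0451, 0.003, 0.0173, -0.0502, 0.008, 0.0023]
[-0.0453, 0.0023, 0.0171, -0.0502, 0.008, 0.0023]
[-0.0454, 0.0015, 0.0168, -0.0502, 0.008, 0.0023]
[-0.0455, 0.0008, 0.0165, -0.0502, 0.008, 0.0023]
[-0.0457, 0.0001, 0.0162, -0.0502, 0.008, 0.0023]
[-0.0458, -0.0006, 0.0158, -0.0502, 0.008, 0.0023]
```

Emit:
jog_arm:
  increments:
    - [-0.045,0.003,0.018,-0.05,0.008,0.002,1]
    - [-0.045,0.003,0.018,-0.05,0.008,0.002,1]
    - [-0.045,0.003,0.018,-0.05,0.008,0.002,1]
    - [-0.045,0.003,0.017,-0.05,0.008,0.002,1]
    - [-0.045,0.003,0.017,-0.05,0.008,0.002,1]
    - [-0.045,0.002,0.017,-0.05,0.008,0.002,1]
    - [-0.045,0.001,0.017,-0.05,0.008,0.002,1]
    - [-0.045,0,0.016,-0.05,0.008,0.002,1]
    - [-0.045,0,0.016,-0.05,0.008,0.002,1]
    - [-0.045,0,0.016,-0.05,0.008,0.002,1]

```text
time: 16.48
tool_pos: [0.592, 0.2621, 0.2081]
tcp_rot: [-1.713, 1.425, -0.809]
wrist_force: [1.5, 0.4, 0.6]
width: 1.0
```

Emit:
jog_arm:
  increments:
    - [0,0,0,0,0,0,1]

```text
time: 16.6
tool_pos: [0.5902, 0.2649, 0.2031]
tcp_rot: [-1.722, 1.426, -0.803]
wrist_force: [0.1, -0.4, -0.3]
width: 1.004
```

```bash
python3 tub.py flat_tub .546 .254 .092; python3 -c "
from h import *
go([.60,.255,.19],.19,.5)"
```

```text
[(0.78, array([321., 167.])), (0.66, array([182., 212.]))] [0.72714848 0.28948192 0.2697419 ]
10915 n [0.473 0.091 0.876] tilt 0.5030649638767908 yaw 0.19016914220617112 rect ((-1.607269287109375, -0.3085823059082031), (102.42547607421875, 66.12429809570312), 0.21478047966957092) centre [0.5443 0.2534 0.092 ]
t 16.7 pos [0.5907 0.262  0.2053] f [-0.7 -0.5  0.1] w 1.003 rows 1
[0.0085, 0.009, 0.0147, 0.0488, -0.0101, 0.0013]
```

View pics/w_flat_tub.png

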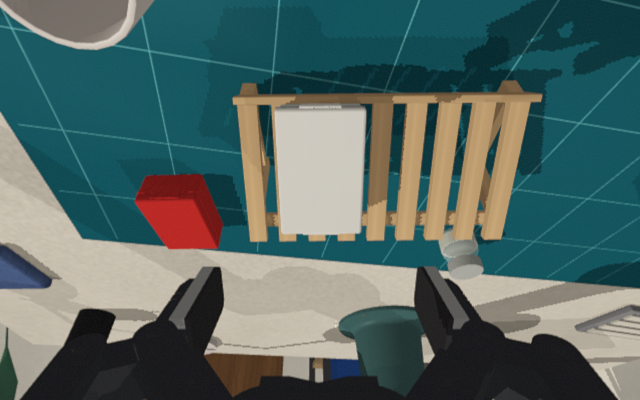

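Candidates for flat_tub: the off-white tub at (321,167) lying in the drainer, and a red box at (182,212) on the desk. The off-white one in the drainer fits the description; the red one is the look-alike. This enlarged close view confirms it.

```bash
python3 -c "
from h import *
go([.568,.258,.136],.19,.5,3)"
```

```text
t 16.7 pos [0.5907 0.262  0.2053] f [-0.7 -0.5  0.1] w 1.003 rows 3
[-0.0002, 0.0237, 0.0055, 0.0163, -0.0034, 0.0004]
[-0.0002, 0.0238, 0.0051, 0.0163, -0.0034, 0.0004]
[-0.0002, 0.0239, 0.0047, 0.0163, -0.0034, 0.0004]
```

Emit:
jog_arm:
  increments:
    - [0,0.024,0.006,0.018,-0.004,0,1]
    - [0,0.024,0.005,0.018,-0.003,0,1]
    - [0,0.024,0.005,0.015,-0.003,0,1]
    - [0,0,0,0,0,0,1]

```text
time: 17.2
tool_pos: [0.5678, 0.251, 0.1354]
tcp_rot: [-1.678, 1.39, -0.833]
wrist_force: [0.4, 1.1, -0.3]
width: 1.004
```

```bash
python3 -c "
from h import *
go([.5349,.2516,.0745],.19,.5,3)"
```

```text
t 17.2 pos [0.5678 0.251  0.1354] f [ 0.4  1.1 -0.3] w 1.004 rows 3
[-0.0023, 0.0229, 0.0002, -0.0017, -0.0018, 0.0002]
[-0.0023, 0.0229, 0.0002, -0.0017, -0.0018, 0.0002]
[-0.0023, 0.0229, 0.0003, -0.0017, -0.0018, 0.0002]
```

Emit:
jog_arm:
  increments:
    - [-0.005,0.017,0,-0.003,-0.003,0,1]
    - [-0.002,0.018,0,-0.002,-0.002,0,1]
    - [0,0.018,0.001,0,0,0,1]
    - [0,0.016,0,0,0,0,1]
    - [0,0,0,0,0,0,1]

```text
time: 17.82
tool_pos: [0.5342, 0.2508, 0.0724]
tcp_rot: [-1.68, 1.39, -0.827]
wrist_force: [0.6, 1.0, -0.6]
width: 1.001
```

```bash
python3 -c "
from h import *
go([.5349,.2516,.0745],.19,.5,1)"
```

```text
t 17.825 pos [0.5342 0.2508 0.0724] f [ 0.6  1.  -0.6] w 1.001 rows 1
[-0.0007, -0.0023, -0.0002, -0.0025, -0.0015, -0.0005]
```

Emit:
jog_arm:
  increments:
    - [0,-0.003,0,0,0,0,1]
    - [0,0,0,0,0,0,0]
    - [0,0,0,0,0,0,0]
    - [0,0,0,0,0,0,0]
    - [0,0,0,0,0,0,0]
    - [0,0,0,0,0,0,0]
  force: 40

```text
time: 18.58
tool_pos: [0.5369, 0.2517, 0.0762]
tcp_rot: [-1.678, 1.388, -0.828]
wrist_force: [-0.3, -0.8, -1.2]
width: 0.763
```

```bash
python3 -c "
from h import *
s=readout.read_state();top=np.array([.5443,.2534,.092]);P=pose(.19,.5);d=top-s['tool_pos']
print(s['tool_pos'],s['width'],s['wrist_force'],'tub top centre in tool axes',(P.T@d).round(4))"
```

```text
[0.53693033 0.25168528 0.07618389] 0.7634420840612305 [-0.29863914 -0.83452629 -1.23113209] tub top centre in tool axes [-0.0003 -0.0175 -0.0009]
```

Emit:
jog_arm:
  increments:
    - [0,-0.015,0,0,0,0,0]
    - [0,-0.025,0,0,0,0,0]
    - [0,-0.035,0,0,0,0,0]
    - [0,-0.04,0,0,0,0,0]
    - [0,0,0,0,0,0,0]

```text
time: 19.2
tool_pos: [0.5941, 0.2621, 0.1821]
tcp_rot: [-1.676, 1.386, -0.83]
wrist_force: [-0.1, 0.6, -2.8]
width: 0.768
```

```bash
python3 -c "
from h import *
go([.5485,-.222,.24],.28,0,10)"
```

```text
t 19.2 pos [0.5941 0.2621 0.1821] f [-0.1  0.6 -2.8] w 0.768 rows 10
[0.0467, 0.0013, -0.0147, 0.0492, -0.009, -0.0022]
[0.0466, 0.0007, -0.0151, 0.0492, -0.009, -0.0022]
[0.0464, 0.0, -0.0156, 0.0492, -0.009, -0.0022]
[0.0463, -0.0006, -0.016, 0.0492, -0.009, -0.0022]
[0.0461, -0.0013, -0.0163, 0.0492, -0.009, -0.0022]
[0.046, -0.002, -0.0167, 0.0492, -0.009, -0.0022]
[0.0459, -0.0028, -0.017, 0.0492, -0.009, -0.0022]
[0.0457, -0.0035, -0.0172, 0.0492, -0.009, -0.0022]
[0.0456, -0.0043, -0.0174, 0.0492, -0.009, -0.0022]
[0.0454, -0.005, -0.0176, 0.0492, -0.009, -0.0022]
```

Emit:
jog_arm:
  increments:
    - [0.046,-0.012,-0.011,0.049,-0.009,-0.002,0]
    - [0.046,-0.012,-0.012,0.049,-0.009,-0.002,0]
    - [0.046,-0.01,-0.012,0.049,-0.009,-0.002,0]
    - [0.046,-0.005,-0.014,0.049,-0.009,-0.002,0]
    - [0.046,0,-0.016,0.049,-0.009,-0.002,0]
    - [0.046,0,-0.016,0.049,-0.009,-0.002,0]
    - [0.046,0,-0.017,0.049,-0.009,-0.002,0]
    - [0.046,0,-0.017,0.049,-0.009,-0.002,0]
    - [0.046,0,-0.017,0.049,-0.009,-0.002,0]
    - [0.03,0,-0.017,0.049,-0.009,-0.002,0]

```text
time: 20.45
tool_pos: [0.5616, -0.2099, 0.236]
tcp_rot: [-1.334, 1.003, -0.984]
wrist_force: [1.0, -0.6, -2.2]
width: 0.762
```

Emit:
jog_arm:
  increments:
    - [0,0,0,0,0,0,0]

```text
time: 20.58
tool_pos: [0.5588, -0.2119, 0.2344]
tcp_rot: [-1.334, 1.008, -0.985]
wrist_force: [1.1, 1.1, -2.8]
width: 0.764
```

```bash
python3 -c "
from h import *
go([.5498,-.2217,.175],.285,0,2)"
```

```text
t 20.575 pos [ 0.5588 -0.2119  0.2344] f [ 1.1  1.1 -2.8] w 0.764 rows 2
[0.0037, 0.0297, -0.0054, 0.0053, 0.0004, -0.0047]
[0.0036, 0.0297, -0.0055, 0.0053, 0.0004, -0.0047]
```

Emit:
jog_arm:
  increments:
    - [0.007,0.01,-0.011,0.01,0.001,-0.009,0]
    - [0,0.024,0,0,0,0,0]
    - [0,0.024,0,0,0,0,0]
    - [0,0,0,0,0,0,0]

```text
time: 21.08
tool_pos: [0.5454, -0.2184, 0.1693]
tcp_rot: [-1.334, 1.002, -0.988]
wrist_force: [-0.6, 0.6, -2.0]
width: 0.761
```

```bash
python3 -c "
from h import *
go([.5498,-.2217,.1535],.285,0,1)"
```

```text
t 21.075 pos [ 0.5454 -0.2184  0.1693] f [-0.6  0.6 -2. ] w 0.761 rows 1
[0.0045, 0.0157, 0.0034, 0.0069, 0.003, -0.0053]
```

Emit:
jog_arm:
  increments:
    - [0.004,0.004,0.003,0.007,0.003,-0.005,0]
    - [0,0.003,0,0,0,0,0]
    - [0,0,0,0,0,0,0]

```text
time: 21.45
tool_pos: [0.5506, -0.2209, 0.1631]
tcp_rot: [-1.331, 0.993, -0.997]
wrist_force: [0.2, 0.5, -2.2]
width: 0.762
```

```bash
python3 -c "
from h import *
p=read_camera('side');cv2.imwrite('pics/s4.png',cv2.resize(p['img'][20:220,260:500],None,fx=2,fy=2))
go([.5498,-.2217,.1535],.285,0,1)"
```

```text
t 21.5 pos [ 0.5507 -0.221   0.1634] f [-1.1 -0.8 -1.6] w 0.766 rows 1
[0.0004, 0.0099, -0.0011, -0.0023, 0.0017, 0.0017]
```

View pics/s4.png

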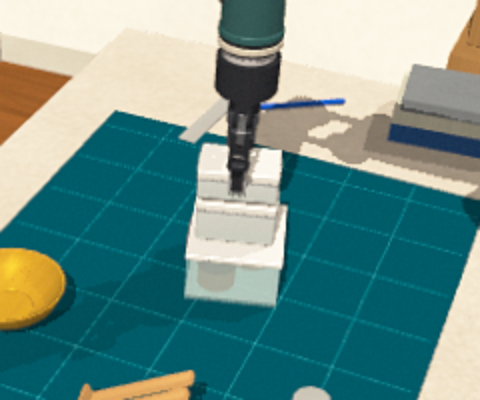

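The flat tub (at (238,175)) hangs about 10 mm above the tall one (at (238,222)), square and in line. I lower it the rest of the way.

Emit:
jog_arm:
  increments:
    - [0,0.004,-0.001,0,0.001,0,0]
    - [0,0.004,0,0,0,0,0]
    - [0,0.003,0,0,0,0,0]
    - [0,0.003,0,0,0,0,0]

```text
time: 22.0
tool_pos: [0.5507, -0.2218, 0.1541]
tcp_rot: [-1.329, 0.992, -1.0]
wrist_force: [-9.2, 2.0, 21.0]
width: 0.764
```

Contact. Release and retreat.

Emit:
jog_arm:
  increments:
    - [0,0,0,0,0,0,0.77]
    - [0,0,0,0,0,0,0.85]
    - [0,0,0,0,0,0,0.92]
    - [0,0,0,0,0,0,1]
    - [0,0,0,0,0,0,1]
    - [0,0,0,0,0,0,1]

```text
time: 22.75
tool_pos: [0.5516, -0.2223, 0.155]
tcp_rot: [-1.328, 0.99, -1.002]
wrist_force: [-0.1, 0.3, -0.2]
width: 0.998
```

Emit:
jog_arm:
  increments:
    - [0,-0.02,0,0,0,0,1]
    - [0,-0.04,0,0,0,0,1]
    - [0,-0.06,0,0,0,0,1]
    - [0,-0.04,0,0,0,0,1]
    - [0,0,0,0,0,0,1]
    - [0,0,0,0,0,0,1]

```text
time: 23.5
tool_pos: [0.5505, -0.2219, 0.326]
tcp_rot: [-1.328, 0.987, -1.005]
wrist_force: [-0.0, -0.1, 0.6]
width: 0.992
```

```bash
python3 stack.py .171 .073; python3 -c "
import cv2,numpy as np
a=cv2.imread('pics/st_top_0.171.png');b=cv2.imread('pics/st_side_0.171.png')
cv2.imwrite('pics/fin.png',np.hstack([cv2.resize(a[130:300,340:500],None,fx=2,fy=2),cv2.resize(b[40:210,260:500],None,fx=2,fy=2)]))
from h import *
print(readout.read_state()['time'],readout.read_state()['tool_pos'])"
```

```text
top 0.171 1055 [ 551.3 -220.6] [103.8  69.6] 15.9 z 0.1709 n [-0.005  0.013  1.   ]
top 0.073 1019 [ 548.2 -222.1] [127.4 135.2] 15.9 z 0.0732 n [-0.006  0.001  1.   ]
side 0.171 676 [ 548.5 -219.9] [103.3  71.8] 16.3 z 0.1697 n [-0.009  0.033  0.999]
side 0.073 764 [ 545.3 -220. ] [127.7 135.3] 16.3 z 0.0731 n [-0.006  0.005  1.   ]
23.6 [ 0.55044758 -0.22186003  0.3252732 ]
```

View pics/fin.png

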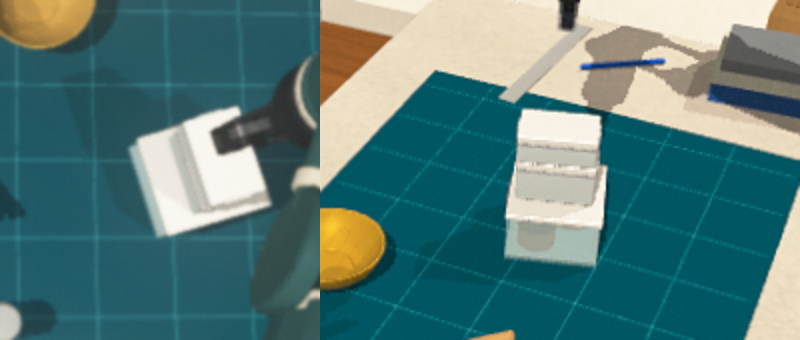

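The stack stands flush and square: flat tub at (560,130), tall tub at (555,185), lid shut beneath, and the gripper well clear above. I hand the job in.

```bash
python3 -c "
from h import *
print(bot.finish_job())"
```

```text
the job is handed in; nothing more can be done
None
```

I shut the meal box lid, set the taller tub in the middle of it and the flatter tub flush on top, and handed the job in at about 23.6 s. I never moved the red look-alike, and no move was aimed near the bowl, jar or mug. I did not re-measure their positions at the end.

These are the last camera readings, which are good to about 2 mm:
- **Lid:** It lies flat, with its top 73 mm above the desk. The measured tilt was under about 0.007 rad, against a limit of 0.06.
- **Taller tub:** Its centre is within about 3 mm of the lid's centre. Its yaw is within 1.6° of the box's, and its top is at 130–131 mm.
- **Flatter tub:** Its centre is about 2–3 mm from the taller tub's and its yaw is within about 1.2°. Its top is at 170–171 mm, as expected for this stack.
- **Contact:** The gripper was about 150 mm above the stack at hand-in. The wrist force, read as I backed away, was zero within noise.

One small disagreement: the side camera read about 0.03 rad of tilt on each tub's top, while the top camera read 0.014 rad or less. Both are below the 0.08 rad limit, and I took the higher figure as edge noise.

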